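# Clear the lens box and hold its lid open

### The job

The blued steel square has been left standing on the lid of the lens box: hang it by the hole in its blade on the empty peg of the tool rack and let go of it. Then raise the box's lid to 60 degrees from shut and keep holding it there, so that the observer across the table can pick out a lens: the lid falls shut if let go, so finish while still holding it, and leave everything else where it stands.

Things in the scene. Friction and masses are not known exactly. Their poses are not given: they have to be found in the camera images.
- square: blued steel try square, 0.41 kg, upright on its stock on the box lid. Stock 18 (x) x 90 (y, -15 to +75) x 20 mm high. Blade: plate 5 mm thick (x), 30 mm wide (y -15 to +15), rising to 165 mm above the underside; hole through it along x near the top. Origin: underside of the stock below the blade's centre line, z up the blade. Hung up, it hangs about 10 degrees askew, which is fine
- square_hole (a point): centre of the square's round 15 mm hanging hole, 149 mm above the square's underside, 16 mm below the blade's top end
- rack: fixed tool rack. Origin: underside centre of its foot, 100 (x) x 260 (y) x 18 mm. Wooden rail along y on two brass posts (y +-115): x -40 to -20, z 220 to 250 mm; post balls reach 264 mm. Two round brass pegs, 8 mm thick, point from the rail to the rack's +x, rising 12 degrees: at y -75 mm one carrying a fixed steel ring gauge 53 mm across, at y +75 mm the empty one
- peg_root (a point): empty peg: point on its axis where it leaves the rail, rack frame (-20, 75, 235) mm
- peg_tip (a point): empty peg: point on its axis at its free end, rack frame (40, 75, 248) mm; the round end reaches 4 mm further
- lens_box: fixed lacquered mahogany lens box, 130 (x) x 180 (y) x 65 mm high, lid on top (12 mm thick, top at 77 mm). Hinged along its -x side, towards the robot: the front edge at +x lifts. Origin: underside, centre. Stands left or right of the robot's centre line, the rack on the other side
- lid_hinge (a point): middle of the lid's hinge line, which runs along the box's y: box frame (-65, 0, 65) mm
- lid (a joint): lid angle in rad, 0 shut, growing as the front edge rises, up to 1.75; 1.047 is 60 degrees open. The hinge is free: let go at 60 degrees, the lid (0.24 kg) falls shut
- knob (a point): middle of the head of the round brass knob on the lid, at mid-width near the front edge. Head 21 mm across, 12 to 22 mm above the lid, top at 25 mm, neck 13 mm thick. This point is 16 mm above the lid top; with the lid shut it is 111 mm to +x of the hinge line and 28 mm above it; it moves with the lid
- prism: cut crystal wedge prism, 55 x 36 mm, 34 mm high at its thick end; bystander between box and rack. Origin: underside, centre
- v_block: grey cast-iron V-block, 75 x 55 x 50 mm; bystander. Origin: underside, centre
- clamp: nickel screw clamp on a foot, 172 mm high, gripping a brass draw tube 190 mm long and 44 mm across; bystander. Origin: underside, centre
- eyepiece: brass eyepiece standing on end, 42 mm across, 41 mm high; bystander between box and rack, nearer the robot. Origin: underside, centre
- lens_cell: brass lens ring lying flat, 64 mm across, 12 mm high; bystander. Origin: underside, centre
- weight: nickel-plated weight with a knob, 60 mm across, 60 mm high; bystander. Origin: underside, centre
Things that resemble listed ones, but are neither listed nor needed, are in the scene too. Leave any orange look-alike of the lens_box alone.

How it is judged:
By the outcome, as a careful person would: the job done as asked, in the order asked, and still so for the second after the job is handed in, while the arm keeps its last pose, push and grip.
It also fails if it takes over 72 s, if anything falls off the work surface, if the arm or the gripper's body presses on something with over 40 N, if the wrist force passes 120 N, or if a joint passes its speed limit or range.

### The arm

A 6-joint arm with a two-finger parallel gripper is mounted at the origin on the work surface. World frame = base frame: x ahead of the robot, y to its left, z up, the work surface at z = 0. Lengths are in mm, angles in rad, forces in N, time in s.
With the tool pointing down it reaches from about 350 to 975 mm from the base axis. Payload 7.1 kg.
Tool frame: the origin (TCP) lies at the very end of the fingers, on their centre line; the grasp point (between the pads) lies 19 mm behind it; z points along the fingers, y is the line along which they close (so a half turn about z gives the same grasp; the last joint's range is limited). The gripper opens to 88 mm and grips with 3 to 60 N. Pads are 20 mm wide; open, the fingers measure 115 mm over their backs; the gripper's body (75 mm by 178 mm) begins 61 mm behind the grasp point.
Start: joints at [-1.176, 0.423, 1.63, -0, 1.089, -0.019], TCP at [251.322, -572.225, 222.675] pointing down, gripper open.
Joint ranges: [-3, 3], [-0.9, 2.11], [0.09, 2.58], [-1.31, 4.45], [0.11, 2.69], [-2.54, 2.54]. Speed limits (rad/s): [2.39, 2.39, 3.01, 3.14, 3.14, 3.14].

### API

Orientations are given as a rotation vector (axis times angle).
In Python, from workcell import get_obs, get_image, job, models gives the robot as it stands.
- The arm moves only by the tool jog_arm, never from a script. Its argument "increments" is one flat list of numbers, 7 for each row, row after row: the turn, a rotation vector about the tool's x, y, z in degrees, then the shift along the tool's x, y, z in mm, then the opening in per cent of the stroke, from 0 (shut) to 100 (fully open). A call has 1 to 12 rows; each row shifts and turns the commanded pose from where the row before left it, along the tool's axes as they then stand; what a row does not reach is not made up. A row lasts 1/8 s, in which the tool goes at most 62.5 mm and 10.7 degrees, less where a joint would pass 70% of its speed; a pose out of reach is approached as far as the arm can. A call is refused whole if a number of a shift passes 62.5 or a number of a turn 10.7, either way. A call with a gripper value outside its range is refused whole. The fingers move at their own pace and stop on an object; the grip force is fixed at half the most. Time passes only in rows, so rows that do not move let the fingers close. It gives the time, the measured TCP pose, the force, the opening and the grip force at its end, in the units of the state.
- get_obs(): the state, without advancing time (a new reading comes with each control period).
- get_image(name): name is "scene" or "top"; returns a dict with "pixels" (384x512x3 uint8, blue, green, red), "depth" (384x512 float32, mm along the optical axis (not along the pixel's ray), 0 where there is no reading), "fx", "fy", "cx", "cy" (pixels), "cam_to_world" (4x4, takes a point from camera to world coordinates). Camera axes: x right, y up, looking along -z (the intrinsics and any distortion apply to the point x, -y, -z); pixel columns grow to the right and rows downward; lengths in mm; the calibration is good to about 2 mm. A picture is of the moment at which its call begins.
- job.close_job(): hands the job in; it is judged then, once.
Trained networks look in the newest picture that a camera, given by its name, has taken for a name from the list of things; names that differ only in an ending like _2 or _b are one class to them, and where a whole thing is asked for, a point or a joint stands for the part that bears it (a point fixed in the world has none). Each returns a list of dicts, best first, with "p" (0 to 1); they miss things now and then, are a little off and sometimes report something else, mostly with a low value. They report only what shows in the picture. A call takes as long as a camera call. They do not tell look-alikes from the thing itself.
- models.look_for(target, camera): "centre" ([x, y, z] in mm, in world coordinates, good to about 4 mm: the middle of the surface that is visible of it).
- models.regions_of(target, camera): "region" (384x512 bool, what is visible of it).
The state is a dict: "t": time; "qpos": joint angles; "qvel": joint speeds; "joint_torque": joint torques, N m; "ee_pos": TCP position; "orientation": TCP orientation; "ft_force": force on the tool from outside, world axes, zero at the start; "moment": the same for the moment, N m; "width": finger opening in mm; "grasp_force": force on a finger pad.
Only numpy, scipy, OpenCV 4.12 (cv2) and the standard library are available. Lean on these libraries where they do the work, as an engineer would, in place of code of your own. Each camera call takes 0.05 s, during which the arm holds its last target. There are 200 camera calls.

## Working session

There is one attempt and no reset: what is moved stays moved. The work goes in short steps, Python scripts to look and compute and a tool call to move; the robot and the scene stay as the last step left them, time stands still between calls to the robot, and variables do not carry over. Pictures are saved under pics/ and viewed, at most 10 in all, crops included, and the job is handed in when it is done.

Besides the shell and the picture viewer there is one more tool, called after "Call:" in YAML: its name, and indented under it one key for each argument. jog_arm: Moves the arm, as the interface text tells. Its arguments: {"type":"object","properties":{"increments":{"type":"array"}},"required":["increments"]}

```bash
mkdir -p pics; ls; cat > h.py <<'E'
import numpy as np, cv2
from workcell import get_obs,get_image,job,models
def world(im,mask=None):
    d=im["depth"].astype(float);H,W=d.shape
    u,v=np.meshgrid(np.arange(W),np.arange(H))
    P=np.stack([(u-im["cx"])/im["fx"]*d,-(v-im["cy"])/im["fy"]*d,-d,np.ones_like(d)],-1)@np.array(im["cam_to_world"]).T
    P=P[...,:3]; P[d<=0]=np.nan
    return P
E
python3 - <<'E'
from h import *
print(get_obs())
A=[]
for n in("scene","top"):
    im=get_image(n); cv2.imwrite(f"pics/{n}0.png",im["pixels"]); np.savez(f"{n}0.npz",**im)
    print(n,np.array(im["cam_to_world"]).round(2).tolist(),im["fx"],[k for k in im])
    for t in["square","square_hole","rack","peg_root","peg_tip","lens_box","lid_hinge","knob","prism","v_block","clamp","eyepiece","lens_cell","weight"]:
        print(t,[(np.round(r["centre"]).tolist(),round(r["p"],2)) for r in models.look_for(t,n)])
E
```

```text
pics
{'t': 0.0, 'qpos': array([-1.17595337e+00,  4.23813509e-01,  1.63070962e+00, -2.31393845e-05,
        1.08855901e+00, -1.90002674e-02]), 'qvel': array([ 0.00113367, -0.00064103, -0.00022843, -0.00042275, -0.00023778,
       -0.00010128]), 'joint_torque': array([-1.32118221e-03, -5.44628656e+01, -2.73671329e+01,  6.42896304e-02,
        2.27609777e-02, -1.17773297e-04]), 'ee_pos': array([ 251.13543771, -571.71740791,  221.91103922]), 'orientation': array([-3.07314440e+00, -6.45151094e-01,  4.68497897e-04]), 'ft_force': array([ 0.168847  , -0.15731877,  0.49964278]), 'moment': array([-0.0302538 ,  0.03306621, -0.03628264]), 'grasp_force': 0.0, 'width': 87.99096063190507}
scene [[-0.14, -0.66, 0.74, 1568.76], [0.99, -0.08, 0.11, 154.01], [-0.01, 0.75, 0.66, 1041.08], [0.0, 0.0, 0.0, 1.0]] 486.6340961854335 ['pixels', 'depth', 'fx', 'fy', 'cx', 'cy', 'cam_to_world']
square [([599.0, 254.0, 77.0], 0.7), ([567.0, 257.0, 127.0], 0.66)]
square_hole [([568.0, 260.0, 130.0], 0.94)]
rack [([463.0, -255.0, 21.0], 0.55)]
peg_root [([458.0, -256.0, 16.0], 0.83)]
peg_tip [([464.0, -253.0, 17.0
[... 818 characters left out ...]
.0, -254.0, 19.0], 0.48)]
rack [([472.0, -256.0, 18.0], 0.84)]
peg_root [([474.0, -254.0, 20.0], 0.83)]
peg_tip [([478.0, -254.0, 20.0], 0.95), ([573.0, 257.0, 77.0], 0.38)]
lens_box [([572.0, 252.0, 76.0], 0.82), ([326.0, 278.0, 76.0], 0.81), ([478.0, -256.0, 19.0], 0.55), ([710.0, 345.0, 16.0], 0.52)]
lid_hinge [([325.0, 272.0, 80.0], 0.83), ([573.0, 250.0, 76.0], 0.8)]
knob [([579.0, 258.0, 79.0], 0.92), ([321.0, 282.0, 76.0], 0.65)]
prism [([502.0, 9.0, 20.0], 0.65)]
v_block [([741.0, 100.0, 40.0], 0.63)]
clamp [([756.0, -107.0, 102.0], 0.8)]
eyepiece [([426.0, -5.0, 36.0], 0.71), ([575.0, 253.0, 74.0], 0.7)]
lens_cell [([561.0, 265.0, 98.0], 0.23)]
weight [([703.0, -354.0, 14.0], 0.63)]
```

```bash
python3 - <<'E'
import cv2
for n in("scene","top"):
    cv2.imwrite(f"pics/{n}0b.png",cv2.resize(cv2.imread(f"pics/{n}0.png"),(800,600),interpolation=cv2.INTER_CUBIC))
E
```

```text
(no output)
```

View pics/scene0b.png

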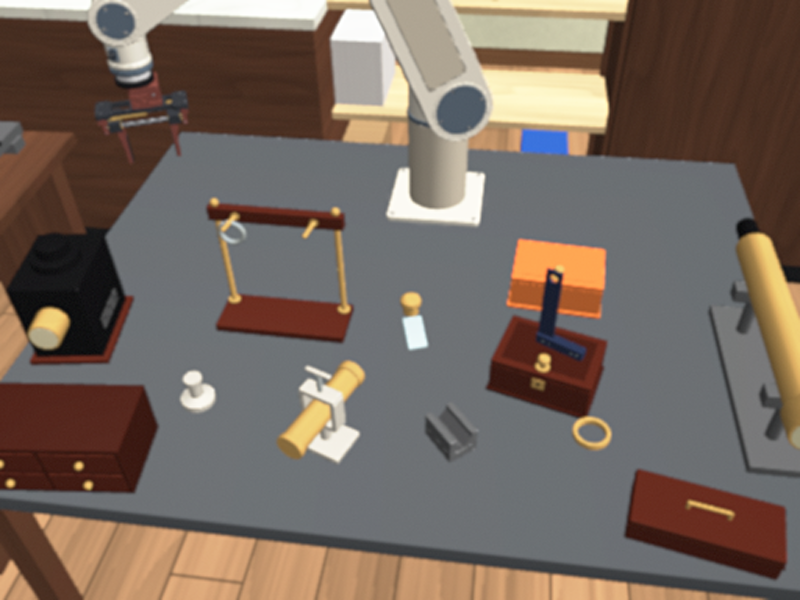

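View pics/top0b.png

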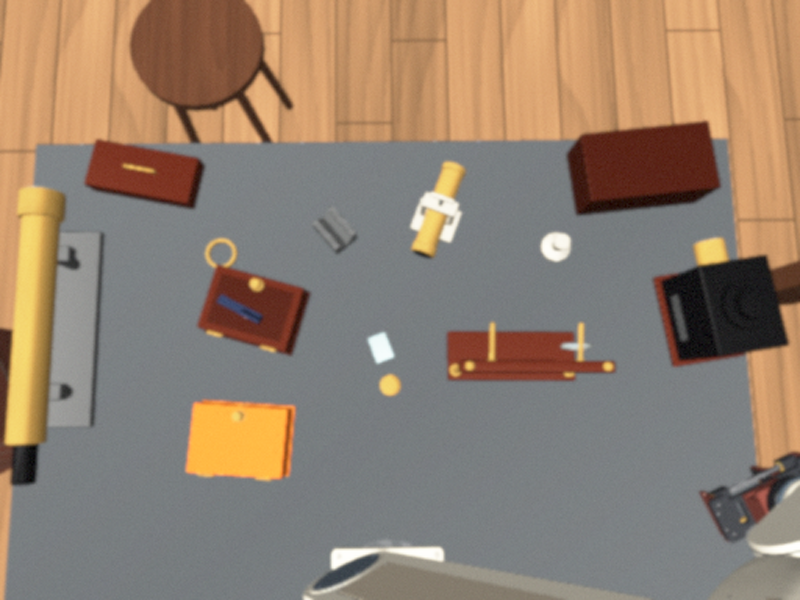

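The mahogany box (scene 548,365; top 253,308) carries the square and has a knob. The orange box at top (240,440) is the look-alike, so I'll leave it alone. The rack is at top (525,355); its empty peg is the left one at top (492,340), and the ring gauge hangs on the right one at (575,345). Next I'll measure from depth and take an enlarged crop to confirm.

```bash
python3 - <<'E'
from h import *
ims={n:dict(np.load(f"{n}0.npz")) for n in("scene","top")}
def rect(p,name):
    (c,s,a)=cv2.minAreaRect(p[:,:2].astype(np.float32)); print(name,len(p),np.round(c,1),np.round(s,1),round(a,2),"z",p[:,2].mean().round(1))
for n,im in ims.items():
    P=world(im).reshape(-1,3); C=im["pixels"].reshape(-1,3).astype(int)
    def sel(x0,x1,y0,y1,z0,z1): 
        return (P[:,0]>x0)&(P[:,0]<x1)&(P[:,1]>y0)&(P[:,1]<y1)&(P[:,2]>z0)&(P[:,2]<z1)
    blue=C[:,0]>C[:,2]+8
    print(n)
    rect(P[sel(450,700,150,380,70,84)],"lid")
    rect(P[sel(450,700,150,380,87,104)&blue],"stock")
    b=P[sel(450,700,150,380,110,255)&blue]; 
    if len(b)>5: rect(b,"blade"); print(b.min(0).round(),b.max(0).round())
    rect(P[sel(380,620,-420,-90,12,24)],"foot")
    rect(P[sel(380,560,-420,-90,244,256)],"rail")
    p=P[sel(440,560,-420,-90,225,260)]
    for lo,hi in((-260,-90),(-420,-260)):
        q=p[(p[:,1]>lo)&(p[:,1]<hi)&(p[:,0]>460)]; print("peg?",len(q),q.min(0).round() if len(q) else'',q.max(0).round() if len(q) else '')
    k=P[sel(480,700,150,380,90,106)&~blue]; print("knob",len(k),np.median(k,0).round(1),k[:,2].max() if len(k) else'')
px=ims["scene"]["pixels"]
a=px[120:300,120:400]; b=a
cv2.imwrite("pics/crop0.png",cv2.resize(a,(784,504),interpolation=cv2.INTER_CUBIC))
E
```

```text
scene
lid 1850 [578.8 264.1] [181.1 138.6] 73.21 z 77.1
stock 207 [577.5 281.4] [89.4 23.3] 65.32 z 95.5
blade 271 [561.  253.7] [30.9 10. ] 60.43 z 165.2
[553. 241. 110.] [570. 269. 242.]
foot 1767 [ 483.4 -255. ] [261.2 109.7] 89.87 z 17.3
rail 489 [ 481.9 -255.7] [259.5  85.9] 88.72 z 248.5
peg? 287 [ 460. -259.  225.] [ 527. -126.  259.]
peg? 194 [ 460. -383.  225.] [ 523. -260.  253.]
knob 60 [625.3 251.7  99. ] 105.02648972251382
top
lid 2241 [572.8 266.7] [181.4 135.9] 74.01 z 78.1
stock 116 [570.5 282.5] [86.5 16.1] 62.95 z 97.9
blade 42 [556.2 256.2] [29.8  4.7] 63.6 z 208.0
[548. 242. 113.] [564. 269. 246.]
foot 1833 [ 478.6 -253.3] [259.4  98.9] 89.36 z 18.4
rail 786 [ 480.1 -254.1] [259.9  82.7] 88.54 z 250.0
peg? 76 [ 461. -186.  239.] [ 523. -172.  255.]
peg? 114 [ 462. -352.  227.] [ 520. -304.  253.]
knob 55 [613.8 254.8  99.9] 105.62451018026218
```

View pics/crop0.png

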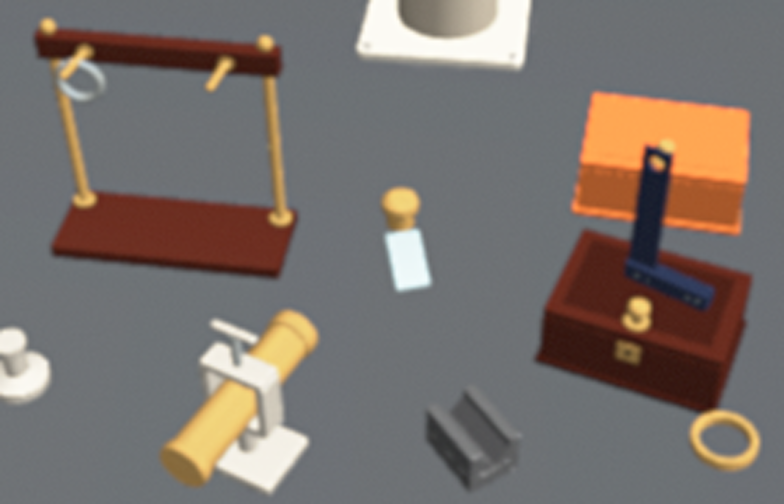

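The crop shows the square on the mahogany box with its hole at (656,160), the knob at (637,313), and the empty peg at (220,73) as the right-hand one in this view. These match the description, so I'm starting to move.

Call:
jog_arm:
  increments: [0,0,0,0,0,-60,100,0,0,0,0,0,-60,100,0,0,-10,0,0,0,100,0,0,-10,0,0,0,100,0,0,-10,0,0,0,100,0,0,-10,0,0,0,100,0,0,-10,0,0,0,100,0,0,-10,0,0,0,100,0,0,-10,0,0,0,100,0,0,-10,0,0,0,100,0,0,-10,0,0,0,100,0,0,-10,0,0,0,100]

```text
t: 3.0
ee_pos: [251.3, -572.2, 342.7]
orientation: [-1.474, -2.774, -0.0]
ft_force: [-0.8, 0.9, 0.2]
width: 87.9
grasp_force: 0.0
```

```bash
cat >> h.py <<'E'
from scipy.spatial.transform import Rotation as Ro
def st():
    o=get_obs(); R=Ro.from_rotvec(o["orientation"]); M=R.as_matrix()
    print("t",round(o["t"],2),"q",o["qpos"].round(3).tolist(),"p",o["ee_pos"].round(1).tolist(),"F",o["ft_force"].round(1).tolist(),"w",round(o["width"],1),"g",round(float(o["grasp_force"]),1))
    print("x",M[:,0].round(3),"z",M[:,2].round(3),"yaw",np.degrees(np.arctan2(M[1,0],M[0,0])).round(1))
    return o,R
def go(p,yaw=None,R2=None):
    "shift and turn in the tool axes from the measured pose"
    o,R=st()
    if R2 is None: R2=Ro.from_euler("z",yaw,degrees=True)*Ro.from_rotvec([np.pi,0,0])
    print("turn deg",np.degrees((R.inv()*R2).as_rotvec()).round(1),"shift before turn",R.inv().apply(np.array(p)-o["ee_pos"]).round(1),"after",R2.inv().apply(np.array(p)-o["ee_pos"]).round(1))
E
python3 -c "
from h import *
go([556,256,340],153.5)"
```

```text
t 3.0 q [-1.176, 0.315, 1.507, 0.0, 1.32, -1.77] p [251.3, -572.2, 342.7] F [-0.8, 0.9, 0.2] w 87.9 g 0.0
x [-0.56   0.829  0.   ] z [-0.  0. -1.] yaw 124.0
turn deg [  0.   -0.  -29.5] shift before turn [515.7 716.1   2.7] after [ 96.9 877.1   2.7]
```

Call:
jog_arm:
  increments: [0,0,-9.8,0,0,0,100,0,0,-9.8,0,0,0,100,0,0,-9.9,0,0,0,100,0,0,0,-2,60,0,100,0,0,0,-2,60,0,100,0,0,0,-2,60,0,100,0,0,0,-2,60,0,100,0,0,0,-2,60,0,100,0,0,0,-2,60,0,100,0,0,0,-2,60,0,100,0,0,0,-2,60,0,100]

```text
t: 4.38
ee_pos: [482.7, -149.2, 343.0]
orientation: [0.728, 3.055, -0.0]
ft_force: [1.7, -0.3, -0.5]
width: 87.6
grasp_force: 0.0
```

Call:
jog_arm:
  increments: [0,0,0,16,57,0,100,0,0,0,16,57,0,100,0,0,0,16,57,0,100,0,0,0,16,57,0,100,0,0,0,16,57,0,100,0,0,0,16,57,0,100,0,0,0,17,55,0,80,0,0,0,0,0,0,70]

```text
t: 5.38
ee_pos: [560.0, 257.8, 342.1]
orientation: [-0.721, -3.057, -0.001]
ft_force: [0.5, -0.4, 0.5]
width: 71.5
grasp_force: 0.0
```

```bash
python3 -c "
from h import *
go([556.5,256,203],153.5)"
```

```text
t 5.38 q [0.412, 0.301, 1.527, 0.001, 1.314, -0.696] p [560.0, 257.8, 342.1] F [0.5, -0.4, 0.5] w 71.5 g 0.0
x [-0.895  0.447  0.   ] z [-0.  0. -1.] yaw 153.5
turn deg [ 0. -0. -0.] shift before turn [  2.3  -3.3 139.1] after [  2.3  -3.2 139.1]
```

Call:
jog_arm:
  increments: [0,0,0,2,-3,45,70,0,0,0,0,0,45,70,0,0,0,0,0,30,70,0,0,0,0,0,19,70,0,0,0,0,0,0,50,0,0,0,0,0,0,42,0,0,0,0,0,0,20,0,0,0,0,0,0,20,0,0,0,0,0,0,20,0,0,0,0,0,0,20]

```text
t: 6.62
ee_pos: [557.8, 253.1, 205.0]
orientation: [0.727, 3.054, 0.003]
ft_force: [0.1, 0.6, 7.0]
width: 29.3
grasp_force: 30.0
```

```bash
python3 - <<'E'
from h import *
st()
for n in("top","scene"):
    im=get_image(n); np.savez(f"{n}1.npz",**im); 
    P=world(im).reshape(-1,3); C=im["pixels"].reshape(-1,3).astype(int)
    s=(abs(P[:,0]-560)<80)&(abs(P[:,1]-260)<80)&(P[:,2]>87)&(C[:,0]>C[:,2]+8)
    for lo,hi in((87,104),(110,190)):
        p=P[s&(P[:,2]>lo)&(P[:,2]<hi)]
        if len(p)>4: print(n,lo,len(p),cv2.minAreaRect(p[:,:2].astype(np.float32)))
im=dict(np.load("scene1.npz"))["pixels"]; cv2.imwrite("pics/g1.png",cv2.resize(im[100:300,270:430],(640,800))[:600])
E
```

```text
t 6.62 q [0.406, 0.424, 1.674, 0.0, 1.041, -0.697] p [557.8, 253.1, 205.0] F [0.1, 0.6, 7.0] w 29.3 g 30.0
x [-0.893  0.451 -0.002] z [ 0.002  0.001 -1.   ] yaw 153.2
scene 87 205 ((574.1799926757812, 280.5645751953125), (89.6131591796875, 22.652189254760742), 60.088233947753906)
scene 110 192 ((561.222900390625, 252.6912384033203), (30.593475341796875, 9.774806022644043), 62.95460510253906)
```

View pics/g1.png

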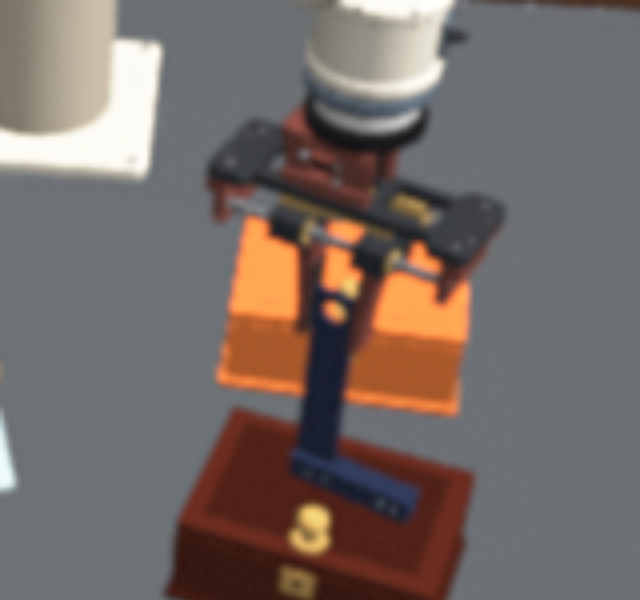

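The grip is good: width 29.3 mm at 30 N, with the hole showing at (337,302) between the fingers. Lifting and turning to the rack's direction.

Call:
jog_arm:
  increments: [0,0,0,0,0,-10,20,0,0,0,0,0,-30,20,0,0,0,0,0,-40,20,0,0,-6,0,0,-30,20,0,0,-9,0,0,0,20,0,0,-8,0,0,0,20,0,0,-3.3,0,0,0,20,0,0,0,0,0,0,20]

```text
t: 7.72
ee_pos: [556.2, 252.2, 313.2]
orientation: [-0.014, -3.14, 0.001]
ft_force: [-0.6, -0.4, -3.8]
width: 30.1
grasp_force: 29.9
```

```bash
python3 -c "
from h import *
go([580,-178.5,315],179.5)"
```

```text
t 7.72 q [0.406, 0.315, 1.573, -0.0, 1.255, -1.155] p [556.2, 252.2, 313.2] F [-0.6, -0.4, -3.8] w 30.1 g 29.9
x [-1.     0.009  0.002] z [-0.002 -0.001 -1.   ] yaw 179.5
turn deg [-0.1 -0.1 -0. ] shift before turn [ -27.7 -430.5   -1.4] after [ -27.5 -430.5   -1.8]
```

Call:
jog_arm:
  increments: [0,0,0,-2,-20,0,20,0,0,0,-3,-40,0,20,0,0,0,-3,-50,0,20,0,0,0,-3,-50,0,20,0,0,0,-3,-50,0,20,0,0,0,-3,-50,0,20,0,0,0,-3,-50,0,20,0,0,0,-3,-50,0,20,0,0,0,-3,-40,0,20,0,0,0,-1,-20,0,20,0,0,0,-1,-11,0,20,0,0,0,0,0,0,20]

```text
t: 9.22
ee_pos: [581.0, -178.6, 313.5]
orientation: [-0.014, -3.141, -0.001]
ft_force: [0.7, -0.4, -3.1]
width: 29.5
grasp_force: 30.0
```

Call:
jog_arm:
  increments: [0,0,0,0,0,30,20,0,0,0,0,0,30,20,0,0,0,0,0,22,20,0,0,0,0,0,0,20]

```text
t: 9.72
ee_pos: [580.1, -176.9, 230.0]
orientation: [-0.011, -3.138, -0.002]
ft_force: [-0.5, 1.1, -3.0]
width: 29.9
grasp_force: 30.0
```

```bash
python3 - <<'E'
from h import *
go([530,-178.5,229],179.5)
for n in("scene","top"):
    im=get_image(n); np.savez(f"{n}2.npz",**im); px=im["pixels"]
    for t in("square_hole","peg_tip","square"):
        print(n,t,[(np.round(r["centre"],1).tolist(),round(r["p"],2)) for r in models.look_for(t,n)][:2])
    P=world(im); C=px.astype(int)
    s=(abs(P[...,0]-580)<30)&(abs(P[...,1]+170)<90)&(P[...,2]>90)&(C[...,0]>C[...,2]+8)
    b=s&(P[...,2]>125)&(P[...,2]<200); print("blade",cv2.minAreaRect(P[b][:,:2].astype(np.float32)) if b.sum()>4 else '', P[s][:,2].min() if s.any() else '')
    # expected hole & peg pixels
    T=np.linalg.inv(np.array(im["cam_to_world"]))
    def pix(p):
        c=T@np.r_[p,1]; return np.round([im["cx"]+im["fx"]*c[0]/-c[2],im["cy"]-im["fy"]*c[1]/-c[2]],1)
    o=get_obs()["ee_pos"]; print("hole exp",pix(o+[0,0,21]),"tip exp",pix([519.4,-178.7,248]),"root exp",pix([459.4,-178.1,235]))
    c=pix(o+[0,0,10]); u,v=int(c[0])-45,int(c[1])-45
    cv2.imwrite(f"pics/p2_{n}.png",cv2.resize(px[v:v+90,u:u+90],(540,540),interpolation=cv2.INTER_CUBIC)); print("crop origin",u,v)
a=np.hstack([cv2.resize(cv2.imread(f"pics/p2_{n}.png"),(400,400)) for n in("scene","top")]); cv2.imwrite("pics/p2.png",a)
E
```

```text
t 9.72 q [-0.316, 0.39, 1.663, 0.0, 1.093, -1.88] p [580.1, -176.9, 230.0] F [-0.5, 1.1, -3.0] w 29.9 g 30.0
x [-1.     0.007  0.004] z [-0.004  0.002 -1.   ] yaw 179.6
turn deg [ 0.1 -0.2  0.1] shift before turn [50.1 -2.   1.2] after [50.1 -2.   1. ]
scene square_hole [([585.8, -169.0, 151.6], 0.55)]
scene peg_tip [([481.2, -289.0, 15.5], 0.92)]
scene square [([584.8, -172.5, 147.4], 0.68)]
blade ((580.7887573242188, -159.10337829589844), (12.737349510192871, 64.32608795166016), 6.9091339111328125) 103.11721540419194
hole exp [190.2 162.3] tip exp [195.9 150.2] root exp [201.5 141.5]
crop origin 145 120
top square_hole []
top peg_tip [([457.1, -332.3, 249.5], 0.88)]
top square []
blade ((577.6004028320312, -117.92139434814453), (38.300594329833984, 13.862998008728027), 70.88516235351562) 105.43442394264116
hole exp [313.7 184.1] tip exp [314.1 207.7] root exp [313.8 230.7]
crop origin 268 139
```

View pics/p2.png

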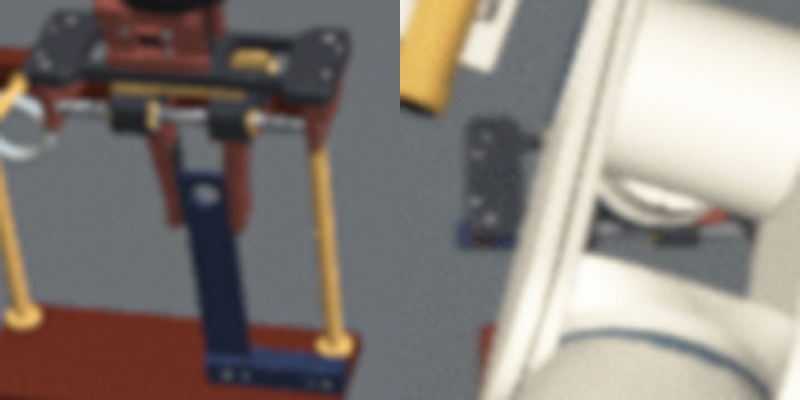

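The hole shows in the left crop at (206,192), about scene pixel (191.4,163.2), roughly 1 px from where I predicted. The peg is hidden behind the blade. I'll compare the residuals of the peg (first picture) and the hole in the same scene camera.

```bash
python3 - <<'E'
from h import *
a=dict(np.load("scene0.npz"));b=dict(np.load("scene2.npz"))
T=np.linalg.inv(np.array(a["cam_to_world"]))
def pix(p,im=a):
    c=T@np.r_[p,1]; return np.round([im["cx"]+im["fx"]*c[0]/-c[2],im["cy"]-im["fy"]*c[1]/-c[2]],2)
# peg: brass pixels near, in scene0
C=a["pixels"].astype(int); P=world(a)
m=(C[...,2]>C[...,0]+50)&(C[...,1]>C[...,0]+25); m[:138]=0;m[155:]=0;m[:,:188]=0;m[:,208:]=0
v,u=np.nonzero(m)
for r in range(138,155):
    k=m[r].nonzero()[0]
    if len(k): print(r,k.min(),k.max(),k.mean(), P[r,k].mean(0).round(1))
for x in(-20,0,20,40,44): print(x,"peg exp",pix([479.4+x,-178.7+(40-x)*.01,235+(x+20)*13/60]))
# hole
D=b["pixels"][155:172,182:202].astype(int)
g=D.sum(2); print(g)
E
```

```text
140 198 202 200.0 [ 464.3 -180.4  243.5]
141 198 203 200.5 [ 463.8 -179.4  239.8]
142 197 203 200.0 [ 464.7 -181.   236.8]
143 197 203 200.0 [ 466.4 -180.7  234.6]
144 196 202 199.0 [ 471.5 -182.5  234.5]
145 196 201 198.5 [ 478.5 -182.1  236. ]
146 196 200 198.0 [ 361.9 -220.1  146. ]
147 195 199 197.0 [ 369.8 -221.3  147.6]
148 195 198 196.5 [ 507.2 -180.   246.5]
149 194 197 195.5 [ 432.3 -207.4  186.4]
150 193 197 195.0 [ 390.2 -222.4  150.8]
151 194 196 195.0 [ 522.1 -180.6  247.1]
152 195 195 195.0 [ 526.5 -179.6  247. ]
-20 peg exp [201.45 141.53]
0 peg exp [199.64 144.34]
20 peg exp [197.78 147.22]
40 peg exp [195.88 150.18]
44 peg exp [195.49 150.79]
[[163 149 133 184 263 322 339 338 334 337 340 335 299 223 174 174 187 210
  246 290]
 [160 143 131 179 260 324 343 339 340 337 337 335 296 216 175 171 186 214
  245 291]
 [166 151 139 174 246 303 319 319 320 320 328 320 291 220 172 170 183 213
  244 292]
 [169 159 147 165 203 240 255 256 261 262 270 274 254 208 177 173 182 208
  246 297]
 [174 159 141 135 153 160 164 170 173 181 191 199 190 175 169 174 187 214
  250 301]
 [169 1
[... 313 characters left out ...]
 196 218
  245 284]
 [216 174 158 134 112 132 187 251 302 326 314 271 184 126 146 167 187 210
  235 281]
 [228 181 169 136 115 126 156 201 245 262 248 208 148 121 143 168 185 204
  233 276]
 [238 188 168 135 117 117 121 142 178 182 165 139 112 118 139 165 186 203
  233 280]
 [252 191 160 140 120 105 107 118 126 131 125 111 109 121 133 164 181 206
  244 289]
 [255 192 160 147 125 115 108 110 105 108 109 107 111 114 135 163 183 208
  260 306]
 [257 195 164 157 135 116 105 116 113 112 114 110 111 115 136 163 181 215
  270 320]
 [281 233 203 205 189 142 112 108 110 109 110 111 112 113 138 155 177 219
  279 329]
 [315 287 275 282 261 179 120 110 110 113 111 114 112 110 124 149 189 243
  302 332]]
```

```bash
python3 - <<'E'
from h import *
b=dict(np.load("scene2.npz")); P=world(b); C=b["pixels"].astype(int)
s=(abs(P[...,0]-583)<14)&(P[...,1]>-215)&(P[...,1]<-80)&(C[...,0]>C[...,2]+8)
for lo in range(98,240,8):
    q=P[s&(P[...,2]>=lo)&(P[...,2]<lo+8)]
    if len(q): print(lo,len(q),"x",np.median(q[:,0]).round(1),"y",q[:,1].min().round(1),q[:,1].max().round(1),"mid",((q[:,1].min()+q[:,1].max())/2).round(1))
t=dict(np.load("top2.npz")); P=world(t);C=t["pixels"].astype(int)
s=(abs(P[...,0]-583)<20)&(P[...,1]>-215)&(P[...,1]<-80)&(P[...,2]>80)&(P[...,2]<150); q=P[s]; print("top stock",len(q),np.median(q,0),q.min(0),q.max(0))
E
```

```text
98 5 x 586.8 y -179.4 -135.9 mid -157.6
106 56 x 589.2 y -187.4 -101.1 mid -144.2
114 112 x 587.6 y -186.8 -101.0 mid -143.9
122 61 x 583.7 y -187.6 -102.6 mid -145.1
130 19 x 582.9 y -187.2 -162.8 mid -175.0
138 16 x 583.3 y -188.8 -164.6 mid -176.7
146 20 x 583.3 y -186.8 -161.7 mid -174.2
154 21 x 583.1 y -189.9 -161.2 mid -175.5
162 23 x 583.2 y -191.5 -160.2 mid -175.9
170 27 x 582.7 y -190.4 -161.8 mid -176.1
178 26 x 582.0 y -189.9 -161.6 mid -175.8
186 21 x 583.1 y -188.4 -161.4 mid -174.9
194 28 x 582.8 y -190.6 -162.1 mid -176.4
202 22 x 583.3 y -190.5 -160.6 mid -175.6
210 25 x 582.9 y -191.1 -160.7 mid -175.9
218 24 x 583.5 y -191.0 -162.3 mid -176.7
226 23 x 583.3 y -190.2 -167.3 mid -178.7
234 21 x 582.9 y -192.1 -166.6 mid -179.3
top stock 37 [ 575.82794184 -105.22436533  124.57895512] [ 571.63716072 -187.47551757  105.43442394] [ 591.4883937  -100.2786133   132.43709629]
```

Call:
jog_arm:
  increments: [0,0,0,20,-2,0,20,0,0,0,16,-1,1,20,0,0,0,0,0,0,20,0,0,0,0,0,0,20]

```text
t: 10.62
ee_pos: [545.8, -181.5, 231.1]
orientation: [0.014, 3.14, -0.0]
ft_force: [-0.2, 0.3, -2.4]
width: 29.5
grasp_force: 30.0
```

```bash
python3 - <<'E'
from h import *
go([540,-181,228],179.5)
im=get_image("scene"); np.savez("scene3.npz",**im)
px=im["pixels"]; D=px[155:172,182:206].astype(int)
cv2.imwrite("pics/p3.png",cv2.resize(px[120:180,160:230],(770,600)[:2] if 0 else (700,600),interpolation=cv2.INTER_CUBIC))
st()
E
```

```text
t 10.62 q [-0.342, 0.34, 1.736, 0.0, 1.064, -1.904] p [545.8, -181.5, 231.1] F [-0.2, 0.3, -2.4] w 29.5 g 30.0
x [-1.     0.009 -0.001] z [ 0.001 -0.    -1.   ] yaw 179.5
turn deg [-0.   0.1 -0. ] shift before turn [5.8 0.5 3.1] after [5.8 0.5 3.1]
t 10.68 q [-0.342, 0.34, 1.736, 0.0, 1.064, -1.904] p [545.9, -181.5, 231.0] F [0.7, -0.0, -4.1] w 30.0 g 30.0
x [-1.     0.009 -0.001] z [ 0.001 -0.    -1.   ] yaw 179.5
```

View pics/p3.png

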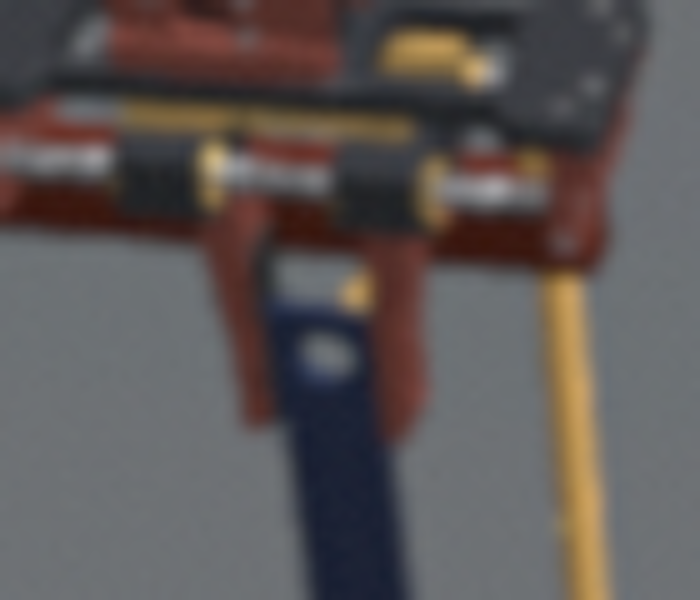

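Call:
jog_arm:
  increments: [0,0,0,0,-0.5,-2.8,20,0,0,0,8,0,1.7,20,0,0,0,8,0,1.7,20,0,0,0,8,0,1.7,20,0,0,0,8,0,1.7,20,0,0,0,0,0,0,20]

```text
t: 11.42
ee_pos: [512.3, -181.5, 226.5]
orientation: [-0.014, -3.141, -0.0]
ft_force: [0.7, 0.0, -3.3]
width: 29.5
grasp_force: 30.0
```

```bash
python3 - <<'E'
from h import *
im=get_image("scene"); np.savez("scene4.npz",**im)
px=im["pixels"]
cv2.imwrite("pics/p4.png",cv2.resize(px[120:180,160:230],(700,600),interpolation=cv2.INTER_CUBIC))
st()
E
```

```text
t 11.47 q [-0.362, 0.3, 1.806, 0.0, 1.035, -1.924] p [513.0, -181.6, 226.7] F [0.7, -0.4, -4.5] w 29.7 g 30.0
x [-1.     0.009 -0.   ] z [ 0.  0. -1.] yaw 179.5
```

View pics/p4.png

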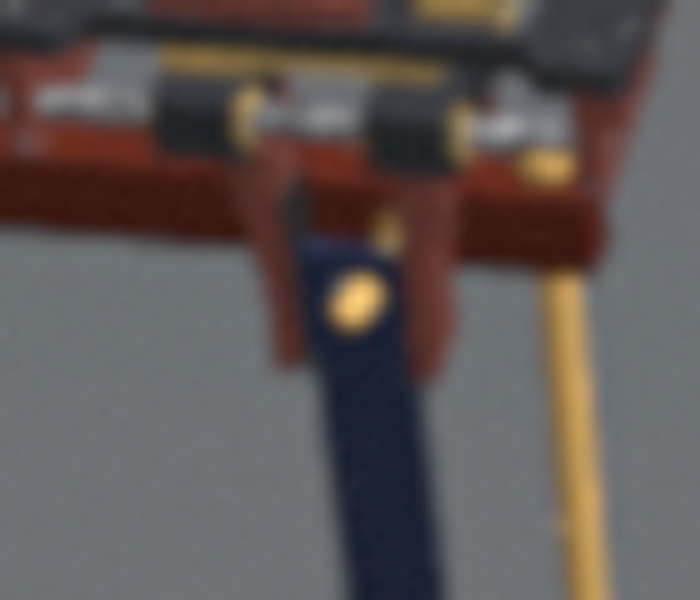

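The brass peg tip shows in the hole at (357,300), and the contact force is about zero. Continuing along the peg.

Call:
jog_arm:
  increments: [0,0,0,6,0,1.3,20,0,0,0,6,0,1.3,20,0,0,0,6,0,1.3,20,0,0,0,6,0,1.3,20,0,0,0,4,0,0.8,20,0,0,0,0,0,0,20]

```text
t: 12.22
ee_pos: [484.9, -181.3, 220.7]
orientation: [-0.014, -3.141, -0.0]
ft_force: [0.3, -0.5, -4.1]
width: 29.6
grasp_force: 30.0
```

```bash
python3 - <<'E'
from h import *
im=get_image("scene"); np.savez("scene5.npz",**im)
px=im["pixels"]
cv2.imwrite("pics/p5.png",cv2.resize(px[110:170,165:235],(700,600),interpolation=cv2.INTER_CUBIC))
st()
E
```

```text
t 12.28 q [-0.381, 0.269, 1.866, 0.0, 1.006, -1.943] p [485.2, -181.4, 220.8] F [-0.6, -0.4, -3.7] w 29.8 g 30.0
x [-1.     0.009 -0.   ] z [ 0. -0. -1.] yaw 179.5
```

View pics/p5.png

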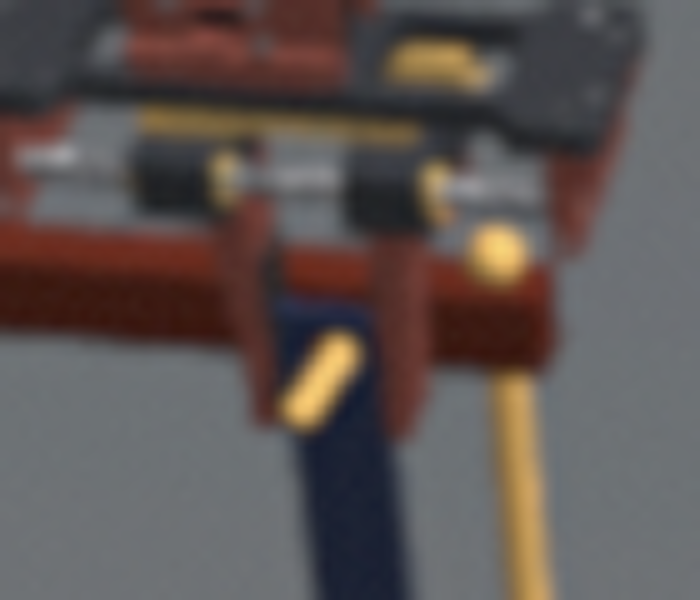

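The peg passes well through the blade, with its tip at (300,410). I'll lower until the weight comes onto it, then release.

Call:
jog_arm:
  increments: [0,0,0,0,0,1.5,20,0,0,0,0,0,1.5,20,0,0,0,0,0,0,20]

```text
t: 12.65
ee_pos: [485.2, -181.3, 217.5]
orientation: [-0.013, -3.141, -0.0]
ft_force: [0.4, -0.4, -3.4]
width: 29.5
grasp_force: 30.0
```

Call:
jog_arm:
  increments: [0,0,0,0,0,0,36,0,0,0,0,0,0,38,0,0,0,0,0,0,42,0,0,0,0,0,0,50,0,0,0,0,0,0,60,0,0,0,0,0,0,65,0,0,0,0,0,0,65]

```text
t: 13.52
ee_pos: [485.2, -181.3, 217.6]
orientation: [-0.013, -3.142, -0.0]
ft_force: [-0.4, 0.3, -0.6]
width: 56.9
grasp_force: 0.0
```

Call:
jog_arm:
  increments: [0,0,0,0,0,-10,65,0,0,0,0,0,-30,65,0,0,0,0,0,-40,65,0,0,0,0,0,-40,65,0,0,0,0,0,0,65]

```text
t: 14.15
ee_pos: [486.9, -182.0, 341.7]
orientation: [0.013, 3.135, -0.004]
ft_force: [-0.1, 0.0, -0.5]
width: 57.1
grasp_force: 0.0
```

```bash
python3 - <<'E'
from h import *
o,R=st()
im=get_image("scene"); np.savez("scene6.npz",**im)
cv2.imwrite("pics/p6.png",cv2.resize(im["pixels"][90:230,130:290],(685,600),interpolation=cv2.INTER_CUBIC))
E
```

```text
t 14.15 q [-0.381, 0.139, 1.735, 0.0, 1.26, -1.943] p [486.9, -182.0, 341.7] F [-0.1, 0.0, -0.5] w 57.1 g 0.0
x [-1.     0.009 -0.007] z [ 0.007 -0.003 -1.   ] yaw 179.5
```

View pics/p6.png

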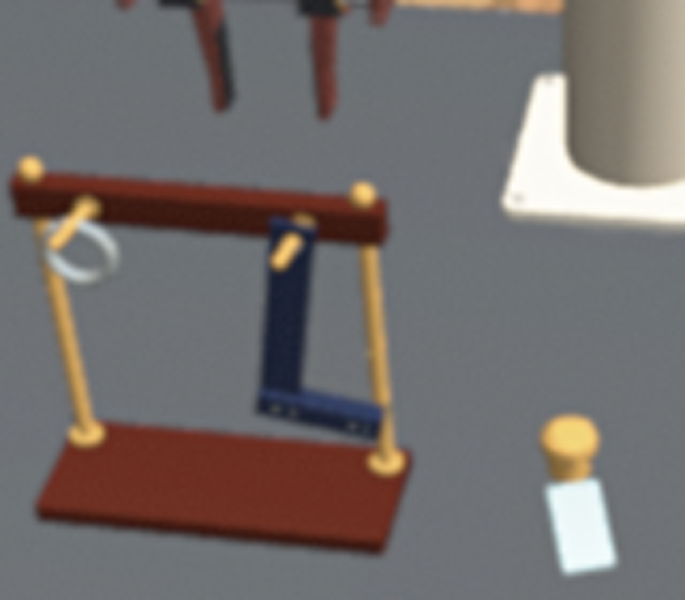

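The square hangs free on the empty peg with its stock tilted a little at (320,410), and nothing else has been disturbed. Next I'll remeasure the lid and check the arm's geometry for the tilt.

```bash
python3 - <<'E'
from h import *
from scipy.optimize import least_squares
im=get_image("top"); P=world(im).reshape(-1,3); C=im["pixels"].reshape(-1,3).astype(int)
s=(P[:,0]>450)&(P[:,0]<700)&(P[:,1]>150)&(P[:,1]<380)
p=P[s&(P[:,2]>72)&(P[:,2]<84)]; print("lid",len(p),cv2.minAreaRect(p[:,:2].astype(np.float32)),p[:,2].mean())
k=P[s&(P[:,2]>95)]; print("knob",len(k),k.mean(0),k.min(0),k.max(0))
D=[([.4238,1.6307],[251.1,-571.7,221.9]),([.315,1.507],[251.3,-572.2,342.7]),([.301,1.527],[560,257.8,342.1]),([.424,1.674],[557.8,253.1,205]),([.34,1.736],[545.9,-181.5,231]),([.269,1.866],[485.2,-181.4,220.8]),([.139,1.735],[486.9,-182,341.7]),([.39,1.663],[580.1,-176.9,230])]
q=np.array([d[0] for d in D]); X=np.array([d[1] for d in D]); r=np.hypot(X[:,0],X[:,1])
f=lambda v:np.r_[v[0]+v[1]*np.sin(q[:,0])+v[2]*np.sin(q.sum(1)+v[4])-r, v[3]+v[1]*np.cos(q[:,0])+v[2]*np.cos(q.sum(1)+v[4])-X[:,2]]
s=least_squares(f,[0,450,450,0,0]); print(s.x.round(3),s.cost)
g=lambda v:f(np.r_[v,0]); s=least_squares(g,[0,450,450,0]); print(s.x.round(1),s.cost)
E
```

```text
lid 2396 ((573.1956176757812, 267.08734130859375), (181.021728515625, 135.11727905273438), 73.85755157470703) 78.37410775630607
knob 39 [619.12069957 252.529495   101.20926721] [610.22602112 243.07497302  95.76209027] [629.11300224 261.16988608 105.84389903]
[1.53000e+00 5.56121e+02 4.91895e+02 9.32300e+00 1.57000e-01] 1.9840144382665887
[-12.2 505.1 484.3 -13. ] 264.47592092501986
```

```bash
cat > ik.py <<'E'
from h import *
from scipy.optimize import fsolve
a,L1,L2,b,of=1.53,556.1,491.9,9.3,.157
def ik(tcp,z,x,L3):
    h=b+L3; w=tcp-L3*z; q1=np.arctan2(w[1],w[0]); r=np.hypot(*w[:2])-a; hz=w[2]-h
    d=np.hypot(r,hz); c=(d*d-L1**2-L2**2)/(2*L1*L2); 
    if abs(c)>1: return None
    k=np.arccos(c); q3=k-of; q2=np.arctan2(r,hz)-np.arctan2(L2*np.sin(k),L1+L2*np.cos(k))
    e=np.array([np.cos(q1),np.sin(q1),0]);u=np.array([0,0,1]);n=np.array([-np.sin(q1),np.cos(q1),0])
    fa=np.sin(q2+q3)*e+np.cos(q2+q3)*u; up=np.cos(q2+q3)*e-np.sin(q2+q3)*u
    q5=np.arccos(fa@z); q4=np.arctan2(n@z,up@z)
    return [q1,q2,q3,q4,q5]
yaw=np.radians(-16.1); bx=np.array([np.cos(yaw),np.sin(yaw),0]); by=np.array([-np.sin(yaw),np.cos(yaw),0]); up=np.array([0,0,1.])
hinge=np.array([573,266.8,65])-65*bx
def pose(th,f0,hh=17,tip=8):
    "tool pose: knob head point at lid coords (111,12+hh), TCP 'tip' beyond it along tool z"
    t=np.radians(th);f=np.radians(th+f0)
    k=hinge+bx*(111*np.cos(t)-(12+hh)*np.sin(t))+up*(111*np.sin(t)+(12+hh)*np.cos(t))
    z=bx*np.sin(f)-up*np.cos(f); y=by; x=np.cross(y,z)
    return k+tip*z, Ro.from_matrix(np.c_[x,y,z])
E
python3 - <<'E'
from ik import *
print("hinge",hinge, "knob",pose(0,0,17,0)[0])
for L3 in(250,320,390):
  for f0 in(0,-20,-35):
    print(L3,f0,[(th,np.round(ik(*(lambda p:(p[0],p[1].as_matrix()[:,2],None))(pose(th,f0)),L3) or [9],2).tolist()) for th in(0,30,60)])
E
```

```text
hinge [510.54935498 284.82545246  65.        ] knob [617.19584109 254.04352595  94.        ]
250 0 [(0, [0.39, 0.65, 1.6, 0.0, 0.89]), (30, [0.56, 0.49, 1.85, -0.77, 0.57]), (60, [0.78, 0.51, 2.05, -1.67, 0.86])]
250 -20 [(0, [0.32, 0.75, 1.43, 0.21, 1.25]), (30, [0.46, 0.52, 1.71, -0.17, 0.79]), (60, [0.69, 0.42, 1.97, -1.12, 0.63])]
250 -35 [(0, [0.28, 0.85, 1.31, 0.31, 1.52]), (30, [0.4, 0.58, 1.6, 0.06, 1.04]), (60, [0.6, 0.4, 1.88, -0.57, 0.65])]
320 0 [(0, [0.39, 0.65, 1.6, 0.0, 0.89]), (30, [0.61, 0.48, 1.91, -0.82, 0.56]), (60, [0.9, 0.56, 2.11, -1.66, 0.93])]
320 -20 [(0, [0.3, 0.78, 1.38, 0.2, 1.28]), (30, [0.48, 0.51, 1.73, -0.17, 0.78]), (60, [0.76, 0.42, 2.03, -1.16, 0.65])]
320 -35 [(0, [0.25, 0.91, 1.21, 0.3, 1.56]), (30, [0.39, 0.58, 1.59, 0.06, 1.04]), (60, [0.65, 0.39, 1.92, -0.6, 0.64])]
390 0 [(0, [0.39, 0.65, 1.6, 0.0, 0.89]), (30, [0.66, 0.47, 1.96, -0.87, 0.56]), (60, [1.03, 0.63, 2.15, -1.61, 0.99])]
390 -20 [(0, [0.29, 0.82, 1.33, 0.19, 1.3]), (30, [0.49, 0.5, 1.76, -0.17, 0.77]), (60, [0.85, 0.43, 2.08, -1.19, 0.68])]
390 -35 [(0, [0.23, 0.98, 1.1, 0.28, 1.61]), (30, [0.39, 0.59, 1.57, 0.06, 1.05]), (60, [0.7, 0.38, 1.97, -0.63, 0.64])]
```

```bash
python3 - <<'E'
from ik import *
p,R=pose(0,-30,17,10); z=R.as_matrix()[:,2]; print(p,p-90*z)
go(p-90*z+[0,0,60],R2=Ro.from_euler("z",163.9,degrees=True)*Ro.from_rotvec([np.pi,0,0]))
print(np.degrees(((Ro.from_euler("z",163.9,degrees=True)*Ro.from_rotvec([np.pi,0,0])).inv()*R).as_rotvec()))
E
```

```text
[612.39194532 255.43009921  85.33974596] [655.62700726 242.95093982 163.2820323 ]
t 14.25 q [-0.381, 0.142, 1.74, -0.0, 1.259, -1.943] p [485.1, -181.3, 338.1] F [-0.9, 0.1, -0.7] w 57.3 g 0.0
x [-1.     0.009 -0.001] z [ 0.001 -0.    -1.   ] yaw 179.5
turn deg [-0.   0.  15.6] shift before turn [-166.8  425.7  114.8] after [-46.2 454.9 114.8]
[5.63006374e-15 3.00000000e+01 5.05414948e-15]
```

Call:
jog_arm:
  increments: [0,0,7.8,0,0,0,65,0,0,7.8,0,0,0,65,0,0,0,-5,50.5,0,65,0,0,0,-5,50.5,0,65,0,0,0,-5,50.5,0,65,0,0,0,-5,50.5,0,65,0,0,0,-5,50.5,0,60,0,0,0,-5,50.5,0,60,0,0,0,-5,50.5,0,60,0,0,0,-5,50.5,0,60,0,0,0,-5,50.5,0,60]

```text
t: 15.62
ee_pos: [654.1, 244.3, 335.6]
orientation: [-0.439, -3.108, 0.002]
ft_force: [1.4, -0.1, 0.2]
width: 52.4
grasp_force: 0.0
```

Call:
jog_arm:
  increments: [0,10,0,0,0,0,60,0,10,0,0,0,0,60,0,10,0,0,0,0,60,0,0,0,0,0,0,60]

```text
t: 16.12
ee_pos: [654.9, 241.5, 331.8]
orientation: [-0.37, -2.588, -0.094]
ft_force: [-0.4, -1.0, -0.6]
width: 52.8
grasp_force: 0.0
```

```bash
python3 - <<'E'
from ik import *
p,R=pose(0,-30,17,10); z=R.as_matrix()[:,2]
go(p-60*z,R2=R)
E
```

```text
t 16.12 q [0.228, 0.695, 1.019, 0.26, 1.891, -1.035] p [654.9, 241.5, 331.8] F [-0.4, -1.0, -0.6] w 52.8 g 0.0
x [-0.828  0.243  0.505] z [-0.486  0.138 -0.863] yaw 163.6
turn deg [-0.2 -0.4 -0.2] shift before turn [-85.6   2.4 175.3] after [-84.5   1.6 175.8]
```

Call:
jog_arm:
  increments: [0,0,0,-21,0.5,44,60,0,0,0,-21,0.5,44,60,0,0,0,-21,0.5,44,60,0,0,0,-21,0.5,43,60,0,0,0,0,0,0,60]

```text
t: 16.75
ee_pos: [637.5, 248.7, 141.0]
orientation: [-0.366, -2.591, -0.093]
ft_force: [0.3, 0.1, 0.5]
width: 52.8
grasp_force: 0.0
```

```bash
python3 - <<'E'
from ik import *
p,R=pose(0,-30,17,10)
go(p,R2=R)
im=get_image("scene")
cv2.imwrite("pics/p7.png",cv2.resize(im["pixels"][170:270,290:410],(720,600),interpolation=cv2.INTER_CUBIC))
E
```

```text
t 16.75 q [0.242, 0.827, 1.205, 0.25, 1.579, -1.106] p [637.5, 248.7, 141.0] F [0.3, 0.1, 0.5] w 52.8 g 0.0
x [-0.83   0.24   0.504] z [-0.485  0.135 -0.864] yaw 163.8
turn deg [-0.2 -0.2 -0. ] shift before turn [-5.6 -0.2 61.2] after [-5.3 -0.5 61.2]
```

View pics/p7.png

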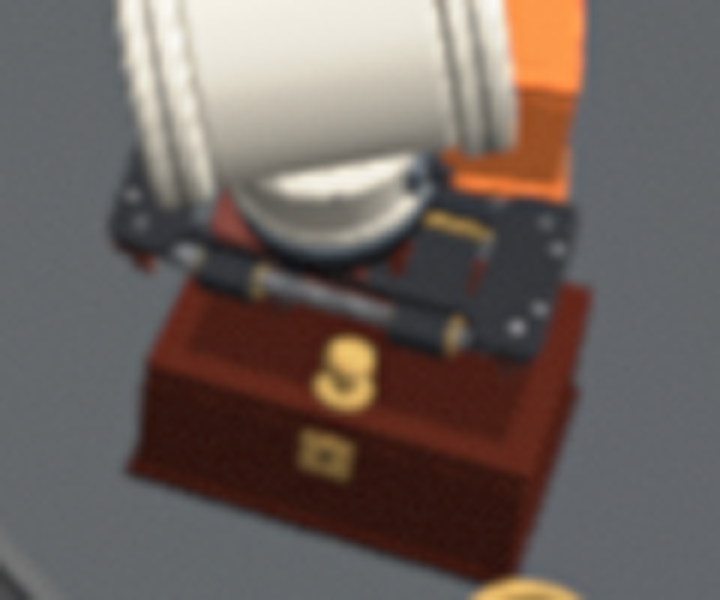

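The knob shows at (345,370), below the middle of the open gripper. Advancing and closing.

Call:
jog_arm:
  increments: [0,0,0,-5.5,0,20,60,0,0,0,0,0,20,60,0,0,0,0,0,14,60,0,0,0,0,0,7,60,0,0,0,0,0,0,60]

```text
t: 17.42
ee_pos: [615.6, 256.1, 88.2]
orientation: [-0.367, -2.595, -0.098]
ft_force: [-0.6, -0.8, -0.4]
width: 52.8
grasp_force: 0.0
```

Call:
jog_arm:
  increments: [0,0,0,0,0,0,45,0,0,0,0,0,0,32,0,0,0,0,0,0,20,0,0,0,0,0,0,10,0,0,0,0,0,0,5,0,0,0,0,0,0,5,0,0,0,0,0,0,5]

```text
t: 18.3
ee_pos: [615.6, 253.6, 88.8]
orientation: [-0.367, -2.595, -0.093]
ft_force: [-1.5, -7.7, 3.0]
width: 19.6
grasp_force: 30.0
```

```bash
python3 - <<'E'
from ik import *
p,R=pose(0,-30,17,10)
go(p,R2=R)
print(get_obs()["moment"].round(2))
a=pose(0,-30,17,10); b=pose(10,-30,17,10); print("10deg step: shift in old frame",a[1].inv().apply(b[0]-a[0]).round(2),"in new",b[1].inv().apply(b[0]-a[0]).round(2), np.degrees((a[1].inv()*b[1]).as_rotvec()))
a=pose(0,-30,17,10); b=pose(4,-30,17,10); print("4deg",a[1].inv().apply(b[0]-a[0]).round(2),"in new",b[1].inv().apply(b[0]-a[0]).round(2))
E
```

```text
t 18.3 q [0.255, 0.856, 1.279, 0.256, 1.473, -1.121] p [615.6, 253.6, 88.8] F [-1.5, -7.7, 3.0] w 19.6 g 30.0
x [-0.831  0.241  0.501] z [-0.482  0.135 -0.866] yaw 163.8
turn deg [-0.2 -0.  -0.1] shift before turn [1.4 0.9 4.8] after [1.4 0.9 4.8]
[-1.3   0.15  0.7 ]
10deg step: shift in old frame [ 13.5   0.  -13.1] in new [ 11.02   0.   -15.25] [-1.59229758e-15 -1.00000000e+01  2.98555796e-15]
4deg [ 5.12  0.   -5.52] in new [ 4.73  0.   -5.87]
```

Call:
jog_arm:
  increments: [0,0,0,0,-2,0,5,0,-4,0,5.3,0,-5.8,5,0,-4,0,5.3,0,-5.8,5,0,0,0,0,0,0,5,0,0,0,0,0,0,5]

```text
t: 18.92
ee_pos: [611.2, 254.8, 103.5]
orientation: [-0.386, -2.732, -0.074]
ft_force: [-1.5, -3.3, -1.8]
width: 19.6
grasp_force: 30.0
```

```bash
cat >> ik.py <<'E'
def lidstate():
    o,R=st(); d=o["ee_pos"]-hinge; X,Z=d@bx,d[2]; z=R.as_matrix()[:,2]
    tilt=np.degrees(np.arctan2(z@bx,-z[2]))
    print("X",X.round(1),"Z",Z.round(1),"R",np.hypot(X,Z).round(1),"ang",np.degrees(np.arctan2(Z,X)).round(2),"tilt",tilt.round(2),"lat",(d@by).round(1),"M",o["moment"].round(2))
E
python3 -c "
from ik import *
print('start ang',np.degrees(np.arctan2(23.8,109.6)),np.hypot(23.8,109.6));lidstate()"
```

```text
start ang 12.25175097347318 112.15435791800512
t 18.93 q [0.283, 0.767, 1.376, 0.207, 1.335, -1.09] p [611.2, 254.8, 103.5] F [-1.5, -3.3, -1.8] w 19.6 g 30.0
x [-0.89   0.257  0.376] z [-0.361  0.103 -0.927] yaw 163.9
X 105.1 Z 38.5 R 111.9 ang 20.12 tilt -22.06 lat -0.9 M [-0.67 -0.07  0.29]
```

The lid is tracking: up about 8° with low force and the radius unchanged. Continuing.

Call:
jog_arm:
  increments: [0,-4,0,5.3,0,-5.8,5,0,-4,0,5.3,0,-5.8,5,0,-4,0,5.3,0,-5.8,5,0,-4,0,5.3,0,-5.8,5,0,-4,0,5.3,0,-5.8,5,0,0,0,0,0,0,5]

```text
t: 19.68
ee_pos: [591.0, 260.6, 137.0]
orientation: [-0.433, -3.072, -0.005]
ft_force: [-5.0, -0.5, -6.9]
width: 19.6
grasp_force: 30.0
```

```bash
python3 -c "
from ik import *
lidstate()"
```

```text
t 19.68 q [0.386, 0.567, 1.613, 0.027, 0.994, -0.92] p [591.0, 260.6, 137.0] F [-5.0, -0.5, -6.9] w 19.6 g 30.0
x [-0.96   0.276  0.039] z [-0.038  0.009 -0.999] yaw 163.9
X 84.0 Z 72.0 R 110.6 ang 40.6 tilt -2.24 lat -1.0 M [-0.15  0.71 -0.04]
```

Call:
jog_arm:
  increments: [0,-4,0,6.3,0,-4.9,5,0,-4,0,5.5,0,-5.6,5,0,-4,0,5.5,0,-5.6,5,0,-4,0,5.5,0,-5.6,5,0,-4,0,5.5,0,-5.6,5,0,-4,0,5.5,0,-5.6,5,0,0,0,0,0,0,5,0,0,0,0,0,0,5]

```text
t: 20.68
ee_pos: [555.2, 270.8, 162.9]
orientation: [0.389, 2.74, -0.077]
ft_force: [-4.8, 5.6, -17.5]
width: 19.9
grasp_force: 30.0
```

```bash
python3 -c "
from ik import *
lidstate()"
```

```text
t 20.68 q [0.575, 0.411, 1.879, -0.478, 0.656, -0.36] p [555.2, 270.8, 162.9] F [-4.8, 5.6, -17.5] w 19.9 g 30.0
x [-0.893  0.258 -0.369] z [ 0.354 -0.105 -0.93 ] yaw 163.9
X 46.7 Z 97.9 R 108.5 ang 64.48 tilt 21.64 lat -1.1 M [1.32 1.88 0.27]
```

Call:
jog_arm:
  increments: [0,0,0,1.5,0,1.4,5,0,0,0,0.7,0,0.6,5,0,0,0,0,0,0,5]

```text
t: 21.05
ee_pos: [555.8, 270.7, 162.6]
orientation: [0.388, 2.735, -0.076]
ft_force: [-2.9, 0.3, -11.4]
width: 19.7
grasp_force: 30.0
```

```bash
cat >> ik.py <<'E'
def lidangle():
    # lid planes: points above the box, fit normal's slope in the box x-z plane
    for n in("scene","top"):
        im=get_image(n); P=world(im)-hinge; X=P@bx; Y=P@by; Z=P[...,2]; C=im["pixels"].astype(int)
        red=(C[...,2]>C[...,0]*1.6)&(C[...,2]<140)&(C[...,1]<C[...,2]*.6)
        m=red&(abs(Y)<88)&((abs(Y)>45))&(X>-40)&(X<110)&(Z>25)&(Z<140)
        x,z=X[m],Z[m]
        if m.sum()<20: print(n,m.sum()); continue
        rng=np.random.default_rng(0); best=None
        for _ in range(300):
            i,j=rng.choice(len(x),2,False); t=np.array([x[j]-x[i],z[j]-z[i]]); L=np.hypot(*t)
            if L<20: continue
            d=abs((x-x[i])*t[1]-(z-z[i])*t[0])/L; k=d<3
            if best is None or k.sum()>best.sum(): best=k
        c=np.c_[x[best],z[best]]; c0=c.mean(0); v=np.linalg.svd(c-c0)[2][0]; v*=np.sign(v[1])
        nrm=np.array([-v[1],v[0]])
        print(n,m.sum(),best.sum(),"lid angle",np.degrees(np.arctan2(v[1],v[0])).round(2),"offset of face from hinge",(nrm@c0).round(1))
E
python3 - <<'E'
from ik import *
lidstate(); lidangle()
A=np.array([(109.6,23.8),(105.1,38.5),(84,72),(46.7,97.9)])
from scipy.optimize import least_squares
s=least_squares(lambda v:np.hypot(A[:,0]-v[0],A[:,1]-v[1])-v[2],[0,0,110]); print("circle",s.x,s.fun)
E
```

```text
t 21.05 q [0.576, 0.412, 1.881, -0.486, 0.651, -0.352] p [555.8, 270.7, 162.6] F [-2.9, 0.3, -11.4] w 19.7 g 30.0
x [-0.891  0.258 -0.373] z [ 0.358 -0.105 -0.928] yaw 163.9
X 47.4 Z 97.6 R 108.5 ang 64.08 tilt 21.91 lat -1.0 M [ 0.37  1.4  -0.05]
scene 173 105 lid angle 57.27 offset of face from hinge -8.2
top 453 413 lid angle 53.69 offset of face from hinge 11.3
circle [  6.30672942  -0.17048875 106.05878093] [-0.02065535  0.0332405  -0.01716769  0.00458254]
```

Call:
jog_arm:
  increments: [0,-3,0,4.9,0,-3,5,0,-3,0,4.9,0,-3,5,0,0,0,0,0,0,5,0,0,0,0,0,0,5]

```text
t: 21.65
ee_pos: [545.9, 273.7, 166.1]
orientation: [0.372, 2.628, -0.094]
ft_force: [-2.1, -5.4, -3.5]
width: 19.5
grasp_force: 30.0
```

```bash
python3 - <<'E'
from ik import *
lidstate(); lidangle()
o=get_obs(); d=o["ee_pos"]-hinge; print("circle lid",np.degrees(np.arctan2(d[2]+.2,d@bx-6.3))-13.08)
E
```

```text
t 21.65 q [0.636, 0.397, 1.941, -0.709, 0.613, -0.103] p [545.9, 273.7, 166.1] F [-2.1, -5.4, -3.5] w 19.5 g 30.0
x [-0.847  0.245 -0.471] z [ 0.452 -0.131 -0.882] yaw 163.9
X 37.1 Z 101.1 R 107.7 ang 69.86 tilt 28.1 lat -0.9 M [-0.71  0.81 -0.54]
scene 192 132 lid angle 61.91 offset of face from hinge -6.5
top 518 460 lid angle 59.66 offset of face from hinge 11.0
circle lid 59.93272854389397
```

Call:
jog_arm:
  increments: [0,0,0,0,0,0,5,0,0,0,0,0,0,5,0,0,0,0,0,0,5,0,0,0,0,0,0,5]

```text
t: 22.25
ee_pos: [546.2, 273.6, 166.1]
orientation: [0.373, 2.628, -0.094]
ft_force: [-1.7, -4.6, -4.3]
width: 19.5
grasp_force: 30.0
```

```bash
python3 - <<'E'
from ik import *
lidstate(); lidangle()
im=get_image("scene"); P=world(im); C=im["pixels"].astype(int)
s=(abs(P[...,0]-470)<30)&(abs(P[...,1]+160)<80)&(P[...,2]>60)&(P[...,2]<255)&(C[...,0]>C[...,2]+8)
print("hung",s.sum(),P[s].min(0).round(),P[s].max(0).round())
print(job.close_job())
E
```

```text
t 22.25 q [0.635, 0.398, 1.94, -0.709, 0.612, -0.103] p [546.2, 273.6, 166.1] F [-1.7, -4.6, -4.3] w 19.5 g 30.0
x [-0.847  0.245 -0.471] z [ 0.452 -0.131 -0.882] yaw 163.8
X 37.3 Z 101.1 R 107.7 ang 69.73 tilt 28.1 lat -0.9 M [-0.65  0.77 -0.52]
scene 196 138 lid angle 61.66 offset of face from hinge -6.6
top 517 461 lid angle 59.49 offset of face from hinge 11.3
hung 568 [ 477. -218.   81.] [ 500. -128.  254.]
the job is handed in; nothing more can be done
None
```

The square hangs released on the empty peg, the gripper is holding the lid at about 60° (59.5° and 61.7° by the two cameras), and the job was handed in at 22 s.

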